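Lock the pick caddy onto the twin pins of the griddle-side rack

ROBOT

A 7-joint arm with a two-finger parallel gripper is mounted at the origin on the work surface. World frame = base frame: x ahead of the robot, y to its left, z up, the work surface at z = 0. Lengths are in m, angles in rad, forces in N, time in s.
With the tool pointing down it reaches from about 0.425 to 0.925 m from the base axis. Payload 6.8 kg.
Tool frame: the origin (TCP) lies midway between the tips of the shut fingers; the grasp point (between the pads) lies 19 mm behind it; y points along the fingers, z is the direction in which the jaws open and shut, and the axes are right-handed (so a half turn about y gives the same grasp; the last joint's range is limited). The gripper opens to 88 mm and grips with 3 to 60 N. Pads are 20 mm wide; open, the fingers measure 115 mm over their backs; the gripper's body (75 mm by 178 mm) begins 61 mm behind the grasp point.
Start: joints at [-1.374, 0.477, 0.022, 1.555, -0.011, 1.109, -0.083], TCP at [0.203, 0.644, 0.223] pointing down, gripper open.
Joint ranges: [-2.96, 2.96], [-0.34, 2.1], [-1.41, 1.46], [0.24, 2.44], [-1.37, 4.51], [0.17, 1.92], [-2.96, 2.96]. Speed limits (rad/s): [2.39, 2.39, 3.14, 3.14, 3.14, 3.14, 3.14].

INTERFACE

Orientations are given as a 3x3 rotation matrix whose columns are the frame's x, y, z axes.
In Python, from workcell import get_obs, capture, camera_params, finish_job gives the robot as it stands.
- The arm moves only by the tool drive_tool, never from a script. Its argument "commands" is a list of rows, each a list of 7 numbers: the turn, a rotation vector about the world's x, y, z in degrees, then the shift along the world's x, y, z in cm, then the closure, from 0 (fully open) to 1 (shut). In form: [[rx, ry, rz, dx, dy, dz, jaw], ...]. A call has 1 to 12 rows; each row shifts and turns the commanded pose from where the row before left it; what a row does not reach is not made up. A row lasts 1/10 s, in which the tool goes at most 50 mm and 8.59 degrees, less where a joint would pass 70% of its speed; a pose out of reach is approached as far as the arm can. A call is refused whole if a number of a shift passes 5 or a number of a turn 8.59, either way. A call with a gripper value outside its range is refused whole. The fingers move at their own pace and stop on an object; "force" is the grip in N (left out, the last holds). Time passes only in rows, so rows that do not move let the fingers close. It gives the time, the measured TCP pose, the force and the opening at its end, in the units of the state.
- get_obs(): the state, without advancing time (a new reading comes with each control period).
- capture(name): name is "scene" or "side" or "wrist"; returns the picture (384x512x3 uint8, red, green, blue); there is no depth.
- camera_params(name): a dict with "fx", "fy", "cx", "cy" (pixels), "R" (3x3) and "t" (3): a world point X has camera coordinates R X + t. Camera axes: x right, y down, z forward; pixel columns grow to the right and rows downward; lengths in m; the calibration is good to about 2 mm. A picture is of the moment at which its call begins: read the wrist's pose just before it. camera_params takes no time and is no camera call; for the wrist camera it gives the pose at the moment of the call.
- finish_job(): hands the job in, once; it reports no verdict.
The state is a dict: "t": time; "joint_pos": joint angles; "joint_velocities": joint speeds; "joint_efforts": joint torques, N m; "position": TCP position; "eef_rot": TCP orientation; "wrist_force": force on the tool from outside, world axes, zero at the start; "wrist_torque": the same for the moment, N m; "finger_gap": finger opening in m.
Only numpy, scipy, OpenCV 4.12 (cv2) and the standard library are available. Lean on these libraries where they do the work, as an engineer would, in place of code of your own. Each camera call takes 0.05 s, during which the arm holds its last target. There are 200 camera calls.

TASK

Hang the steel pick caddy on the rack: lower its top plate over both headed pins at once so that the plate lies flat on the pin strip, then draw it along its keyhole slots until the pins are fully home under their heads, and let go. The strip with the pins is bolted through slots and can sit up to 3 cm off the middle to either side, so find the pins gently, by feel, never pressing or ramming hard, and leave the other things on the counter where they are.

Things in the scene. Friction and masses are not known exactly. Their poses are not given: they have to be found in the camera images.
- caddy: Pick caddy: loose, saddle-shaped, sheet steel, 156 (x) by 120 (y) mm, about 0.45 kg, balanced about its middle; stands on two open pockets (x -78..-36 and 36..78 mm, 65 tall) with a 72 mm gap between them. A level top plate (x -39..39, y -60..60, z 95..100 mm) bridges the gap, with two keyholes and an upright grip tab. Origin: centre of the underside; z up.
- caddy_tab (a point): Centre of the caddy's black upright grip tab in the middle of the plate, 120 mm above the caddy's underside. The tab is 12 mm thick (x), 44 mm long (y), 40 mm tall (z 100..140 mm); pinch it from above across its thickness. Axes as the caddy's.
- caddy_openings (a point): Midpoint of the two wide keyhole openings, at the plate's underside (caddy x -8, y 0, z 95 mm). The openings lie at caddy y +42 and -42 mm, each 18 mm long in x (x -17..1) and 17 mm wide in y, through the 5 mm plate. Axes as the caddy's.
- caddy_slots (a point): Midpoint of the two locked places, at the plate's underside (caddy x 8, y 0, z 95 mm). From each opening a slot 10 mm wide runs along caddy +x to a closed end at x 11 mm, so once over the pins the caddy is drawn 16 mm along its own -x until it stops. Axes as the caddy's.
- rack: Rack: fixed steel stand; origin: centre of its underside on the counter, z up. Base 90 (x) by 190 (y) by 8 mm, two uprights, crossbar 28 mm wide along y, and on it a strip 112 mm long with two headed pins. The caddy hangs facing as the rack does (x along x), one pocket each side of the crossbar. Fully home its origin is at rack x -8, z 30 mm, and y the same as the strip's hidden offset d.
- rack_strip (a point): Middle of the crossbar at the height of the strip's top face (125 mm up). Two pins stand on the strip at x 0, y d-42 and d+42 mm. The strip is bolted fast anywhere within d = -30..30 mm, unknown and NOT in this pose. Pin: neck 6 mm thick, 8 high; flat-topped head 14 mm across, 6 high, top 14 mm above this point. Heads pass an opening with 1.5 mm to spare each way in y, 2 in x.
- sauce: Bystander, to be left alone: brown sauce bottle, 56 mm across, 150 tall. Origin: centre of the underside.
- batter_cup: Bystander, to be left alone: aluminium mug, 80 mm across, 90 tall. Origin: centre of the underside.
- bowl: Bystander, to be left alone: white bowl, 110 mm across, 50 tall. Origin: centre of the underside.
- brush: Bystander, to be left alone: oil brush, 150 mm long, lying flat. Origin: centre of the underside.
- pick: Bystander, to be left alone: turning pick lying flat, wooden handle 90 mm and steel needle 90 mm long, 14 mm high. Origin: centre of the underside.
- seasoning: Bystander, to be left alone: green glass jar, 48 mm across, 85 tall. Origin: centre of the underside.
Mind the look-alikes: they are no part of the job. What is shaped like the rack but red is not meant. What is shaped like the caddy but blue is not meant.

How it is judged:
On the way, in this order (a step that is already met when the one before it is completed fails the run):
1. the top plate lies flat on the pin strip with both pin heads up through the wide openings (z of caddy_slots in the frame of rack between 0.12 and 0.129 m and y of caddy_slots in the frame of rack between -0.034 and 0.034 m and angle between caddy's own z axis and vertical below 0.07 rad and angle between the x axis of caddy and the x axis of rack, either way round below 0.07 rad and x of caddy_openings in the frame of rack between -0.005 and 0.005 m), for 0.05 s.
2. the caddy has been drawn along until the pins are at the ends of the slots (z of caddy_slots in the frame of rack between 0.12 and 0.129 m and y of caddy_slots in the frame of rack between -0.034 and 0.034 m and angle between caddy's own z axis and vertical below 0.07 rad and angle between the x axis of caddy and the x axis of rack, either way round below 0.07 rad and x of caddy_slots in the frame of rack between -0.0035 and 0.003 m), for 0.2 s.
At the end, for the whole second after the job is handed in: The caddy hangs released and at rest on the rack: caddy_slots lies in the rack's frame at z 120 to 129 mm (125 is flat on the strip), x -3.5 to 3 mm, y within 34 mm; the caddy is level within 4 degrees and its x axis along the rack's within 4 degrees (all of step 2 and linear speed of caddy below 0.02 m/s and angular speed of caddy below 0.1 rad/s); the robot touches nothing.
It fails at once if the caddy is pressed or rammed against the rack with more than 100 N (contact force between caddy and rack above 100 N).
It fails at once if a bystander is moved more than 30 mm (distance of any of sauce, batter_cup, bowl, brush, pick, seasoning from where it was at the start of the episode above 0.03 m).
It also fails if it takes over 72 s, if anything falls off the work surface, if the arm or the gripper's body presses on something with over 40 N, if the wrist force passes 120 N, or if a joint passes its speed limit or range.

## Working session

There is one attempt and no reset: what is moved stays moved. The work goes in short steps, Python scripts to look and compute and a tool call to move; the robot and the scene stay as the last step left them, time stands still between calls to the robot, and variables do not carry over. Pictures are saved under pics/ and viewed, about 8 in all and at most 12, crops included, and the job is handed in when it is done.

Besides the shell and the picture viewer there is one more tool, called after ">>>" by a JSON object that holds its "api" and its "payload". drive_tool: Moves the arm, as the interface text tells. Its arguments: {"type":"object","properties":{"commands":{"type":"array","items":{"type":"array","items":{"type":"number"}}},"force":{"type":"number"}},"required":["commands"]}

```bash
mkdir -p pics
cat > h.py <<'E'
import numpy as np, cv2
from workcell import get_obs, capture, camera_params, finish_job
def ray(c,u,v):
    p=camera_params(c) if isinstance(c,str) else c
    R=np.array(p["R"]);t=np.array(p["t"])
    d=R.T@np.array([(u-p["cx"])/p["fx"],(v-p["cy"])/p["fy"],1]); return -R.T@t,d
def atz(c,u,v,z):
    o,d=ray(c,u,v); return o+d*(z-o[2])/d[2]
def proj(c,X):
    p=camera_params(c) if isinstance(c,str) else c
    q=(np.array(p["R"])@np.atleast_2d(X).T).T+np.array(p["t"])
    return np.c_[q[:,0]/q[:,2]*p["fx"]+p["cx"],q[:,1]/q[:,2]*p["fy"]+p["cy"]]
def save(n,im): cv2.imwrite(f"pics/{n}.png",cv2.cvtColor(im,cv2.COLOR_RGB2BGR))
E
python3 - <<'E'
from h import *
for n in("scene","side"):
    im=capture(n); save(n,im); np.save(n,im); p=camera_params(n); print(n,p["fx"],-np.array(p["R"]).T@p["t"])
o=get_obs();print(o["eef_rot"],o["position"],o["t"])
a=np.load("scene.npy");b=np.load("side.npy")
save("s1",cv2.resize(a,(800,600),interpolation=cv2.INTER_CUBIC));save("s2",cv2.resize(b,(800,600),interpolation=cv2.INTER_CUBIC))
E
```

```text
scene 374.64524182850255 [1.08543992 0.09768986 0.69673246]
side 363.7722130222168 [0.41255428 0.58016194 0.55496811]
[[ 9.53894045e-01 -3.73084354e-04  3.00143318e-01]
 [-3.00143533e-01 -1.52491079e-03  9.53892832e-01]
 [ 1.01809293e-04 -9.99998768e-01 -1.56658217e-03]] [0.20244556 0.64337922 0.22180477] 0.1
```

View pics/s1.png

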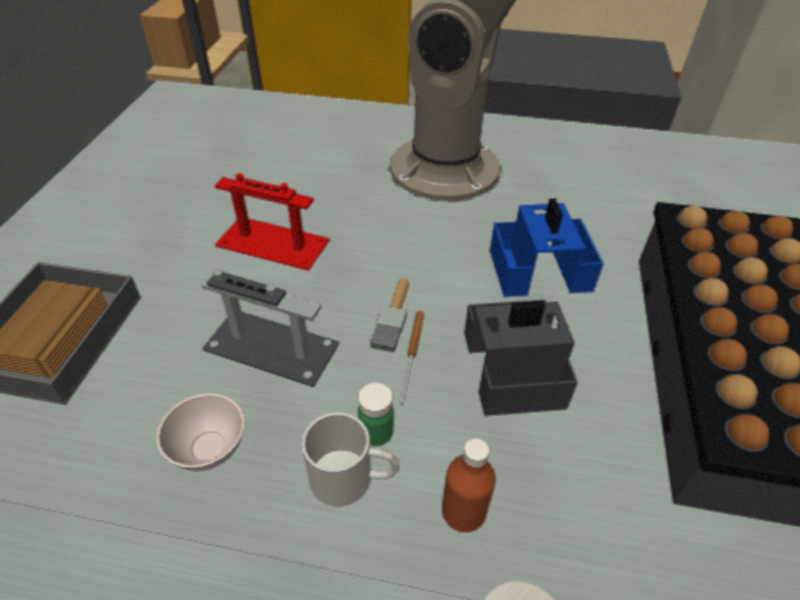

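View pics/s2.png

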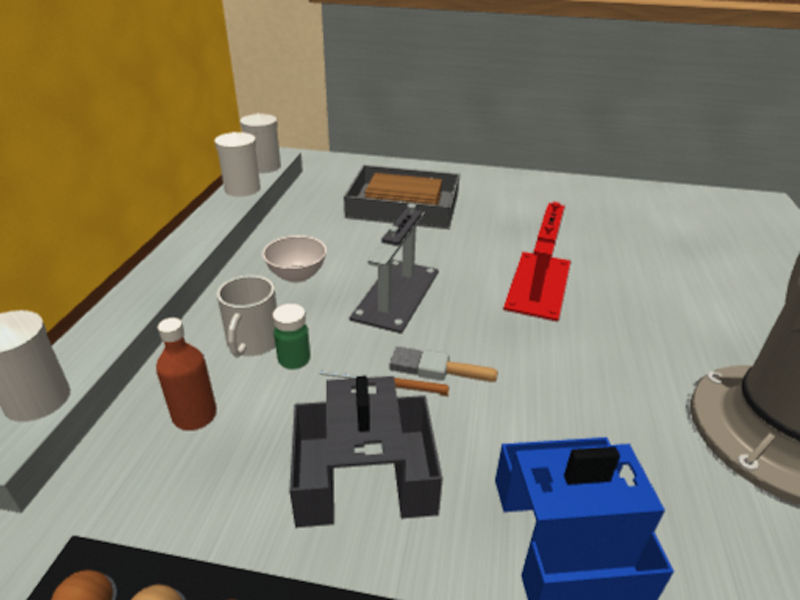

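Candidates in the scene picture (800x600): the dark steel caddy at (525,345) against the blue look-alike at (550,245), and the grey rack at (270,330) against the red one at (272,215). In the side picture they are at (365,440), (600,500), (400,260) and (545,260). I choose the dark caddy and the grey rack. Its dark strip is clearly shifted towards scene left. Next, one close crop of both.

Run:
```python
from h import *
a=np.load("scene.npy");b=np.load("side.npy")
def c(im,u,v,w=100,h=75): return cv2.resize(im[v:v+h,u:u+w],(400,300),interpolation=cv2.INTER_CUBIC)
# origins in native px
save("c1",np.vstack([np.hstack([c(a,288,188),c(a,125,170)]),np.hstack([c(b,180,235,),c(b,215,130,100,75)])]))
```

```text
(no output)
```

View pics/c1.png

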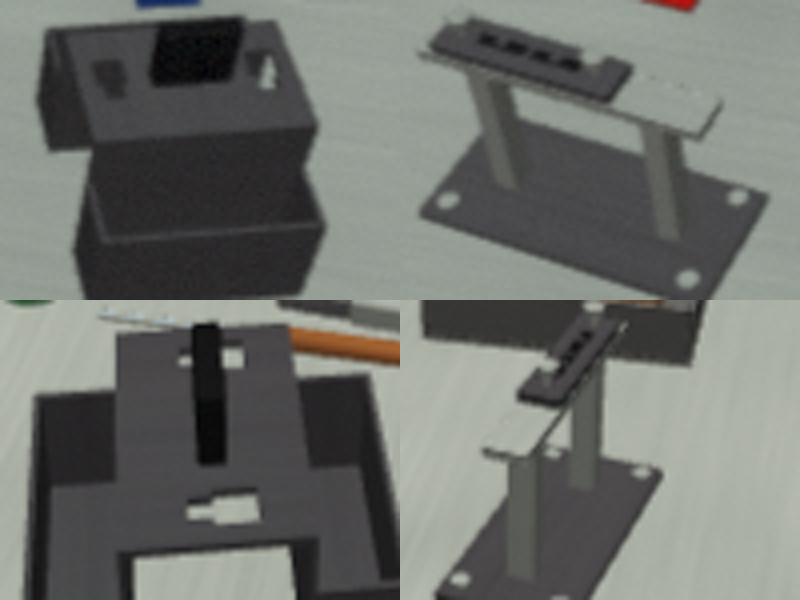

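The crop confirms the choice. Both keyholes have their wide end towards the robot, so caddy +x points roughly along world +x. The strip and pins are shifted to the rack's -y side. Next I fit both poses.

```bash
cat > fit.py <<'E'
from h import *
from scipy.optimize import least_squares
def C(L,ox,oy,bx=0,by=0): return [(p,(ox+(u-bx)/4,oy+(v-by)/4)) for p,(u,v) in L]
cad={"scene":C([((39,-60,100),(97,142)),((39,60,100),(317,125)),((-39,-60,100),(46,30)),((-39,60,100),(278,22)),((78,-60,65),(105,240)),((78,60,65),(325,225)),((6,-22,100),(152,83)),((6,22,100),(232,83))],288,188),
"side":C([((39,-60,100),(117,335)),((-39,-60,100),(290,325)),((-17,50.5,100),(260,522)),((-17,33.5,100),(257,490)),((11,42,100),(187,510)),((6,-22,140),(193,325)),((-6,-22,140),(217,322)),((6,22,100),(198,465)),((-6,22,100),(225,463))],180,235,0,300)}
rk={"scene":[((45,-95,8),(130,223)),((-45,95,8),(217,218.75)),((45,95,8),(204.8,244.5)),((-45,-95,8),(146,202.5))],
"side":[((45,95,8),(225.3,204.8)),((-45,95,8),(254.7,211.2)),((-45,-95,8),(280.3,172.5))]}
st={"scene":C([((14,-56,125),(430,48)),((14,56,125),(612,98)),((-14,56,125),(632,65)),((0,42,139),(599,52)),((0,-42,139),(457,15))],125,170,400,0),
"side":C([((14,56,125),(518,393)),((-14,56,125),(567,400)),((0,42,139),(545,368)),((0,-42,139),(594,306))],215,130,400,300)}
def fit(D,w0):
    def f(q):
        c,s=np.cos(q[2]),np.sin(q[2]);r=[]
        for n,L in D.items():
            P=np.array([p for p,_ in L])/1000; X=np.c_[q[0]+c*P[:,0]-s*P[:,1],q[1]+s*P[:,0]+c*P[:,1],P[:,2]]
            r.append(proj(n,X)-np.array([u for _,u in L]))
        return np.vstack(r).ravel()
    s=least_squares(f,w0,loss="soft_l1"); print(s.x[:2],np.degrees(s.x[2]));print(f(s.x).reshape(-1,2).round(1).tolist()); return s.x
if __name__=="__main__":
    a=fit(cad,[.45,.2,0]);r=fit(rk,[.5,-.2,0]);s=fit(st,[.5,-.2,0])
    d=s[:2]-r[:2];c,q=np.cos(r[2]),np.sin(r[2]);print("strip in rack",c*d[0]+q*d[1],-q*d[0]+c*d[1])
E
python3 fit.py
```

```text
[0.51800503 0.17467118] 16.4093911270969
[[-0.8, -0.1], [0.8, 0.4], [4.8, 0.9], [-0.2, -0.4], [-1.0, 0.8], [0.7, 0.6], [-0.2, 1.7], [0.0, 0.4], [-0.1, -0.5], [0.1, -0.4], [0.2, 0.1], [0.2, -0.4], [0.3, -0.0], [-0.3, -0.8], [1.0, -0.4], [0.1, 1.2], [0.8, 1.2]]
[ 0.55046034 -0.19089392] -7.095695477553714
[[-0.7, 1.6], [1.0, -2.0], [-1.6, 0.9], [2.1, -3.9], [-0.8, -0.4], [4.8, 0.8], [-0.7, -0.8]]
[ 0.54715721 -0.21208194] -8.488063013052667
[[-0.3, -0.5], [-0.1, -0.5], [0.8, -0.9], [-0.6, 0.4], [0.6, 0.5], [-0.1, -0.1], [-1.2, 0.3], [0.8, -0.7], [-0.4, 0.0]]
strip in rack -0.0006605434672456141 -0.021433777871079057
```

>>> {"api": "drive_tool", "payload": {"commands": [[0, 0, -4.7, 2.63, -3.9, 0.2, 0], [0, 0, -4.7, 2.63, -3.9, 0.2, 0], [0, 0, -4.7, 2.63, -3.9, 0.2, 0], [0, 0, -4.7, 2.63, -3.9, 0.2, 0], [0, 0, -4.7, 2.63, -3.9, 0.2, 0], [0, 0, -4.7, 2.63, -3.9, 0.2, 0], [0, 0, -4.7, 2.63, -3.9, 0.2, 0], [0, 0, -4.7, 2.63, -3.9, 0.2, 0], [0, 0, -4.7, 2.63, -3.9, 0.2, 0], [0, 0, -4.7, 2.63, -3.9, 0.2, 0], [0, 0, -4.6, 2.63, -3.9, 0.2, 0], [0, 0, -4.6, 2.63, -3.9, 0.2, 0]]}}

```text
t: 1.3
position: [0.5187, 0.1742, 0.2466]
eef_rot: [[0.278, -0.0, 0.96], [-0.96, 0.0, 0.278], [-0.0, -1.0, -0.0]]
wrist_force: [0.1, 1.0, -0.9]
finger_gap: 0.0875
```

Run:
```python
from h import *
p=camera_params("wrist");im=capture("wrist");np.save("w1",im)
o=get_obs();print(o["position"],o["eef_rot"],o["wrist_force"],o["joint_pos"])
print(-np.array(p["R"]).T@p["t"])
s=np.radians(16.4);c,q=np.cos(s),np.sin(s)
im=im.copy()
for x,y,z in[(39,-60,100),(39,60,100),(-39,-60,100),(-39,60,100),(6,22,140),(-6,22,140),(6,-22,140),(-6,-22,140),(11,42,100),(-17,42,100),(11,-42,100),(-17,-42,100)]:
    u=proj(p,[.518+(c*x-q*y)/1e3,.1747+(q*x+c*y)/1e3,z/1e3])[0]; print((x,y),u.round(0)); cv2.circle(im,tuple(int(k) for k in u),2,(255,0,0),-1)
save("w1",cv2.resize(im,(800,600)))
```

```text
[0.52303357 0.16571324 0.24746274] [[ 0.26491109  0.00348043  0.96426656]
 [-0.96426331 -0.003491    0.2649228 ]
 [ 0.0042883  -0.99998785  0.00243125]] [ 3.04238517 -5.1631877   1.3313727 ] [-0.78786815  0.25330534  0.43972607  1.85671325 -0.11771969  1.05573492
 -0.03440701]
[0.49921473 0.23944512 0.40941477]
(39, -60) [292. 229.]
(39, 60) [296. 112.]
(-39, -60) [218. 230.]
(-39, 60) [214. 113.]
(6, 22) [262. 159.]
(-6, 22) [248. 159.]
(6, -22) [262. 207.]
(-6, -22) [249. 207.]
(11, 42) [266. 131.]
(-17, 42) [237. 132.]
(11, -42) [266. 213.]
(-17, -42) [239. 213.]
```

View pics/w1.png

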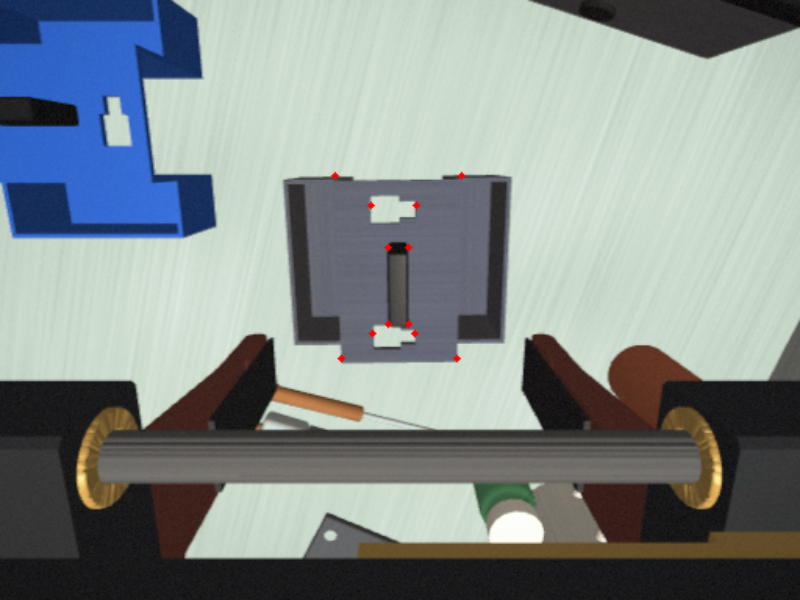

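The caddy fit agrees with the wrist view: the overlaid plate corners, tab and keyholes land within about 2 px. Now I descend on the tab.

>>> {"api": "drive_tool", "payload": {"commands": [[0, 0, 0, 0, 0, -2.5, 0], [0, 0, 0, 0, 0, -2.5, 0], [0, 0, 0, 0, 0, -2.5, 0], [0, 0, 0, 0, 0, -2.5, 0], [0, 0, 0, 0, 0, -1.5, 0], [0, 0, 0, 0, 0, -1.5, 0], [0, 0, 0, 0, 0, -1, 0], [0, 0, 0, 0, 0, 0, 0], [0, 0, 0, 0, 0, 0, 0]]}}

```text
t: 2.25
position: [0.5183, 0.176, 0.1069]
eef_rot: [[0.281, 0.0, 0.96], [-0.96, 0.0, 0.281], [0.0, -1.0, 0.0]]
wrist_force: [0.2, 0.2, -0.1]
finger_gap: 0.088
```

>>> {"api": "drive_tool", "payload": {"commands": [[0, 0, 0, 0, 0, 0, 1], [0, 0, 0, 0, 0, 0, 1], [0, 0, 0, 0, 0, 0, 1], [0, 0, 0, 0, 0, 0, 1], [0, 0, 0, 0, 0, 0, 1], [0, 0, 0, 0, 0, 0, 1], [0, 0, 0, 0, 0, 0, 1], [0, 0, 0, 0, 0, 0, 1]], "force": 50}}

```text
t: 3.05
position: [0.5181, 0.1759, 0.1066]
eef_rot: [[0.281, -0.0, 0.96], [-0.96, -0.0, 0.281], [-0.0, -1.0, -0.0]]
wrist_force: [-0.1, 0.6, -0.6]
finger_gap: 0.0272
```

>>> {"api": "drive_tool", "payload": {"commands": [[0, 0, 0, 0, 0, 0, 1], [0, 0, 0, 0, 0, 0, 1], [0, 0, 0, 0, 0, 0, 1], [0, 0, 0, 0, 0, 0, 1]]}}

```text
t: 3.45
position: [0.518, 0.1758, 0.1066]
eef_rot: [[0.281, -0.0, 0.96], [-0.96, -0.0, 0.281], [0.0, -1.0, -0.0]]
wrist_force: [-0.7, -0.2, 0.1]
finger_gap: 0.0113
```

Holding the tab: the gap is 11.3 mm, against about 12 mm expected. Lifting now, and taking a sharper look at the strip.

>>> {"api": "drive_tool", "payload": {"commands": [[0, 0, 0, 0, 0, 0.5, 1], [0, 0, 0, 0, 0, 1, 1], [0, 0, 0, 0, 0, 2, 1], [0, 0, 0, 0, 0, 3, 1], [0, 0, 0, 0, 0, 3, 1], [0, 0, 0, 0, 0, 3, 1], [0, 0, 0, 0, 0, 3, 1], [0, 0, 0, 0, 0, 1.5, 1], [0, 0, 0, 0, 0, 0, 1], [0, 0, 0, 0, 0, 0, 1]]}}

```text
t: 4.45
position: [0.5178, 0.1758, 0.2764]
eef_rot: [[0.281, -0.0, 0.96], [-0.96, 0.0, 0.281], [-0.0, -1.0, -0.0]]
wrist_force: [-0.4, -0.7, -5.2]
finger_gap: 0.0116
```

Run:
```python
from h import *
o=get_obs();print(o["position"],o["wrist_force"],o["wrist_torque"],o["finger_gap"])
def av(n): return np.mean([capture(n).astype(float) for _ in range(6)],0)
a=av("scene");b=av("side")
def c(im,u,v,w=66,h=50,k=12): return np.clip(cv2.resize(im[v:v+h,u:u+w],(w*k,h*k),interpolation=cv2.INTER_CUBIC),0,255).astype(np.uint8)
save("c2",c(a,128,168,66,25)); save("c2b",c(b,240,124,33,34))
A=c(a,128,168,66,24); B=c(b,240,124,32,25)
C=np.zeros((288+300,792,3),np.uint8);C[:288]=A;C[288:,:384]=B;save("c2",C)
```

```text
[0.51775897 0.17576068 0.27644308] [-0.39594263 -0.65685394 -5.18827039] [-0.05995392  0.08506214  0.01287145] 0.011645939039550628
```

View pics/c2.png

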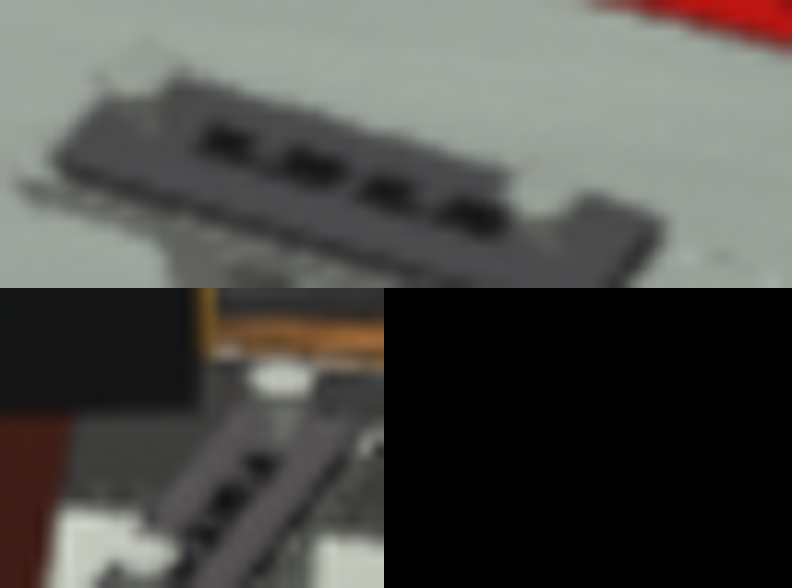

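The scene crop shows the left pin head near crop (143,68) and the right one near (542,175); the side crop shows the far head near (282,378). I refit the strip with these.

Run:
```python
from fit import *
S=[((14,-56,125),(132.6,181.5)),((-14,56,125),(183.3,186.3)),((14,56,125),(178,194.5)),((0,-42,139),(139.8,173.7)),((0,42,139),(173.4,182.7)),((0,-42,125),(140.5,178.3)),((0,42,125),(173,187.3))]
D=st["side"][:2]+[((0,42,139),(252.5,146.3)),((0,-42,139),(263.5,131.5)),((0,-42,125),(263.8,136))]
s=fit({"scene":S,"side":D},[.5,-.2,0]); fit({"scene":S},[.5,-.2,0]); fit({"side":D},[.5,-.2,0])
```

```text
[ 0.54618597 -0.21330959] -8.914565616747597
[[-0.7, -0.5], [0.1, -1.2], [-0.7, -0.8], [-0.3, 0.1], [0.3, 0.4], [0.3, 0.1], [1.6, 0.5], [0.3, -0.3], [-0.9, 0.1], [-0.1, -0.2], [0.2, -0.2], [-0.3, 0.3]]
[ 0.54668495 -0.2131759 ] -9.41336256659125
[[-0.7, -0.5], [0.0, -0.9], [-0.9, -0.4], [-0.2, 0.1], [0.2, 0.7], [0.4, 0.2], [1.5, 0.8]]
[ 0.54584572 -0.21306339] -8.516508485300747
[[0.5, -0.2], [-0.6, 0.2], [0.2, -0.1], [0.2, -0.1], [-0.3, 0.3]]
```

>>> {"api": "drive_tool", "payload": {"commands": [[0, 0, -2.1, 0.3, -2, 0, 1], [0, 0, -2.1, 0.3, -3.4, 0, 1], [0, 0, -2.1, 0.3, -3.5, 0, 1], [0, 0, -2.1, 0.3, -3.5, 0, 1], [0, 0, -2.1, 0.3, -3.5, 0, 1], [0, 0, -2.1, 0.3, -3.5, 0, 1], [0, 0, -2.1, 0.3, -3.5, 0, 1], [0, 0, -2.1, 0.3, -3.5, 0, 1], [0, 0, -2.1, 0.3, -3.5, 0, 1], [0, 0, -2.1, 0.3, -3.5, 0, 1], [0, 0, -2.1, 0.3, -3.5, 0, 1], [0, 0, -2.1, 0.36, -1.98, 0, 1]]}}

```text
t: 6.25
position: [0.5535, -0.2176, 0.2771]
eef_rot: [[-0.161, 0.0, 0.987], [-0.987, -0.002, -0.161], [0.002, -1.0, 0.0]]
wrist_force: [0.2, -0.5, -3.1]
finger_gap: 0.0119
```

>>> {"api": "drive_tool", "payload": {"commands": [[0, 0, 0, 0, 0, -1, 1], [0, 0, 0, 0, 0, -2, 1], [0, 0, 0, 0, 0, -2, 1], [0, 0, 0, 0, 0, -2, 1], [0, 0, 0, 0, 0, -2, 1], [0, 0, 0, 0, 0, -1.5, 1], [0, 0, 0, 0, 0, -0.5, 1], [0, 0, 0, 0, 0, 0, 1], [0, 0, 0, 0, 0, 0, 1]]}}

```text
t: 7.15
position: [0.5552, -0.2132, 0.1674]
eef_rot: [[-0.154, 0.001, 0.988], [-0.988, -0.0, -0.154], [0.0, -1.0, 0.001]]
wrist_force: [-0.0, 0.1, -3.9]
finger_gap: 0.0117
```

Run:
```python
from h import *
o=get_obs();print(o["position"],o["wrist_force"],o["wrist_torque"],o["finger_gap"]); z=o["eef_rot"][0][2],o["eef_rot"][1][2]; print(np.degrees(np.arctan2(z[1],z[0])))
print("bowl",atz("scene",128,300,0),"mug",atz("scene",216,315,0),"season",atz("scene",243,280,0))
def av(n): return np.mean([capture(n).astype(float) for _ in range(6)],0)
a=av("scene");b=av("side");w=capture("wrist")
r=lambda im,u,v,ww,h,k: np.clip(cv2.resize(im[v:v+h,u:u+ww],(ww*k,h*k),interpolation=cv2.INTER_CUBIC),0,255).astype(np.uint8)
save("c3",np.hstack([r(a,110,140,100,100,4),r(b,205,90,100,100,4)])); np.save("a3",a);np.save("b3",b);save("w3",w)
```

```text
[ 0.55524962 -0.21315007  0.16742784] [-0.01160454  0.09007404 -3.85024837] [-0.05921126  0.03605822 -0.01245405] 0.011657664283056911
-8.867022538459048
bowl [ 0.76350728 -0.21562308  0.        ] mug [ 0.75945757 -0.03209654  0.        ] season [0.67172053 0.00370944 0.        ]
```

View pics/c3.png

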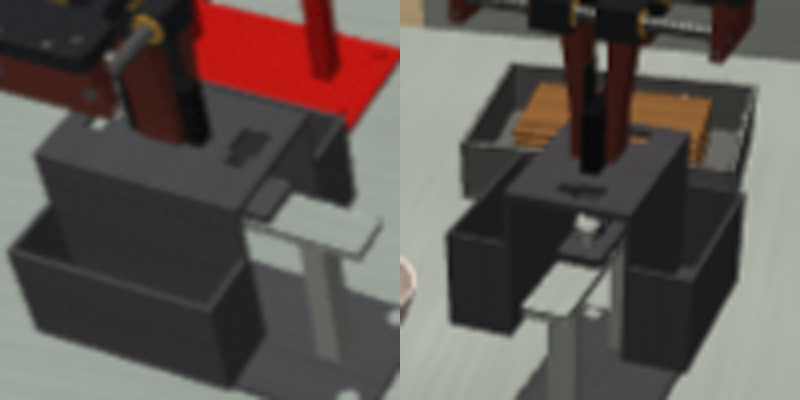

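View pics/w3.png

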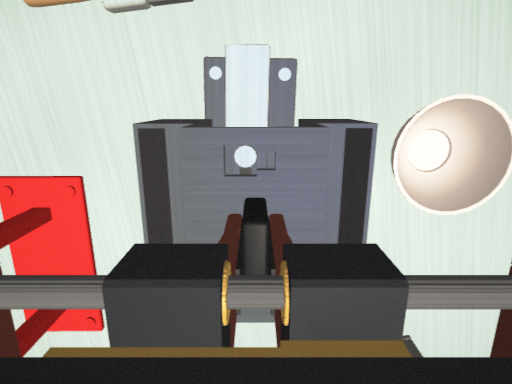

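The wrist view shows the near pin head at (245,156), inside the near opening (columns 224–257, rows 142–176). I turn this into an offset, and take yaw from the crossbar edges.

Run:
```python
from h import *
p=camera_params("wrist");o=get_obs();T=o["position"];R=np.array(o["eef_rot"])
im=cv2.imread("pics/w3.png");g=cv2.cvtColor(im,cv2.COLOR_BGR2GRAY).astype(int)
m=(g[140:180,220:280]>150).astype(np.uint8);n,l,s,c=cv2.connectedComponentsWithStats(m);print(s[1:],c[1:]+[220,140])
k=1+np.argmax(s[1:,4]);pc=c[k]+[220,140]
print("row",g[163,215:285].tolist());print("col",g[132:186,232].tolist())
ex=np.array([R[0,2],R[1,2],0]);ey=np.array([-ex[1],ex[0],0]);zc=T[2]-.1066
loc=lambda X:(np.array([(X-T)@ex,(X-T)@ey])*1000).round(2)
print("pin local (top z .139)",loc(atz(p,*pc,.139)))
for u,v in[(224,160),(258,160),(240,142.5),(240,176)]: print("open edge",(u,v),loc(atz(p,u,v,zc+.1)))
# crossbar edges at rows
for r in range(50,122,10):
    row=g[r];d=np.diff(row);L=218+np.argmax(d[218:240]);Rr=255+np.argmin(d[255:285]);print(r,L,Rr,[loc(atz(p,x+1,r,.119)) for x in(L,Rr)])
```

```text
[[ 14   5  23  23 406]] [[244.80788177 156.02216749]]
row [117, 120, 117, 122, 120, 120, 119, 121, 110, 88, 101, 118, 116, 117, 115, 115, 114, 120, 120, 118, 121, 154, 207, 231, 231, 230, 230, 232, 233, 232, 231, 231, 232, 233, 233, 234, 235, 233, 212, 152, 118, 117, 119, 122, 125, 121, 121, 122, 125, 123, 120, 110, 112, 121, 122, 118, 121, 121, 122, 108, 103, 122, 120, 120, 118, 121, 122, 121, 121, 120]
col [115, 116, 117, 118, 118, 117, 118, 121, 121, 120, 124, 121, 120, 114, 114, 115, 115, 117, 113, 118, 115, 115, 114, 117, 115, 115, 115, 115, 115, 115, 116, 120, 117, 115, 115, 118, 112, 115, 117, 114, 115, 112, 93, 59, 92, 119, 120, 120, 117, 118, 121, 117, 118, 119]
pin local (top z .139) [-6.52 37.54]
open edge (224, 160) [-17.16  38.73]
open edge (258, 160) [ 1.34 38.72]
open edge (240, 142.5) [-8.33 48.22]
open edge (240, 176) [-8.57 29.81]
50 225 268 [array([-18.27, 100.69]), array([  8.42, 100.67])]
60 225 269 [array([-18.41,  94.88]), array([ 9.1 , 94.86])]
70 224 268 [array([-19.18,  88.98]), array([ 8.54, 88.97])]
80 225 268 [array([-18.69,  83.  ]), array([ 8.6 , 82.98])]
90 225 268 [array([-18.84,  76.92]), array([ 8.67, 76.91])]
100 225 268 [array([-18.99,  70.75]), array([ 8.73, 70.74])]
110 225 267 [array([-19.14,  64.49]), array([ 8.15, 64.47])]
120 225 267 [array([-19.29,  58.12]), array([ 8.21, 58.11])]
```

Run:
```python
from h import *
p=camera_params("wrist");o=get_obs();T=o["position"];R=np.array(o["eef_rot"])
im=np.mean([capture("wrist").astype(float) for _ in range(5)],0);g=cv2.cvtColor(im.astype(np.float32),cv2.COLOR_RGB2GRAY)
ex=np.array([R[0,2],R[1,2],0]);ey=np.array([-ex[1],ex[0],0])
loc=lambda X:np.array([(X-T)@ex,(X-T)@ey])*1000
for name,a,b,rs,z in[("barL",218,234,range(50,122),.119),("barR",262,276,range(50,122),.119),("baseL",197,212,range(85,115),.008),("baseR",289,303,range(85,115),.008)]:
    P=[]
    for r in rs:
        d=np.abs(np.gradient(g[r]))[a:b]; d[d<.35*d.max()]=0; u=(d*np.arange(a,b)).sum()/d.sum(); P.append(loc(atz(p,u,r,z)))
    P=np.array(P);k=np.polyfit(P[:,1],P[:,0],1);res=np.abs(P[:,0]-np.polyval(k,P[:,1]));P=P[res<np.median(res)*3];k=np.polyfit(P[:,1],P[:,0],1)
    print(name,"yaw rel",-np.degrees(k[0]).round(2),"x at 0,42",np.polyval(k,[0,42]).round(2),res.mean().round(2))
# caddy own plate/tab yaw: pocket outer edges
for name,a,b in[("cadL",132,148),("cadR",362,378)]:
    P=[]
    for r in range(130,230):
        d=np.abs(np.gradient(g[r]))[a:b]; d[d<.35*d.max()]=0; u=(d*np.arange(a,b)).sum()/d.sum(); P.append(loc(atz(p,u,r,T[2]-.1066+.065)))
    P=np.array(P);k=np.polyfit(P[:,1],P[:,0],1);print(name,-np.degrees(k[0]).round(2),np.polyval(k,[0]).round(2))
print("open rows",g[138:182,230:236].mean(1).round(0).tolist())
```

```text
barL yaw rel -1.05 x at 0,42 [-20.93 -20.16] 0.34
barR yaw rel -1.45 x at 0,42 [6.16 7.22] 0.09
baseL yaw rel -0.19 x at 0,42 [-50.76 -50.62] 0.12
baseR yaw rel -1.11 x at 0,42 [37.53 38.35] 0.08
cadL 0.14 [-77.62]
cadR 0.01 [76.67]
open rows [119.0, 120.0, 120.0, 123.0, 122.0, 119.0, 118.0, 117.0, 117.0, 118.0, 117.0, 118.0, 122.0, 129.0, 135.0, 142.0, 144.0, 151.0, 152.0, 149.0, 146.0, 140.0, 136.0, 126.0, 122.0, 117.0, 117.0, 117.0, 118.0, 117.0, 117.0, 117.0, 117.0, 117.0, 117.0, 115.0, 93.0, 60.0, 92.0, 119.0, 120.0, 119.0, 117.0, 118.0]
```

Rack yaw relative to the caddy is about -0.95°. The near pin should shift +0.8 mm in x' and -1.2 mm in y' after the turn. I correct this and then creep down.

>>> {"api": "drive_tool", "payload": {"commands": [[0, 0, -0.9, 0.06, -0.13, 0, 1], [0, 0, 0, 0, 0, -0.5, 1], [0, 0, 0, 0, 0, -0.5, 1], [0, 0, 0, 0, 0, -0.3, 1], [0, 0, 0, 0, 0, 0, 1], [0, 0, 0, 0, 0, 0, 1]]}}

```text
t: 8.65
position: [0.5553, -0.2142, 0.1535]
eef_rot: [[-0.17, -0.0, 0.986], [-0.986, 0.0, -0.17], [0.0, -1.0, -0.0]]
wrist_force: [-0.0, -0.4, -3.9]
finger_gap: 0.012
```

Run:
```python
from h import *
o=get_obs();T=o["position"];R=np.array(o["eef_rot"]);p=camera_params("wrist")
print(T,o["wrist_force"],o["wrist_torque"],np.degrees(np.arctan2(R[1,2],R[0,2])))
im=np.mean([capture("wrist").astype(float) for _ in range(5)],0)
r=cv2.resize(im[120:200,200:300],(800,640),interpolation=cv2.INTER_CUBIC)
save("w4",np.clip(r[:600],0,255).astype(np.uint8))
```

```text
[ 0.55529886 -0.2141934   0.15352092] [-0.02201503 -0.398631   -3.862219  ] [-0.09685987  0.03928116 -0.06722486] -9.768196684155063
```

View pics/w4.png

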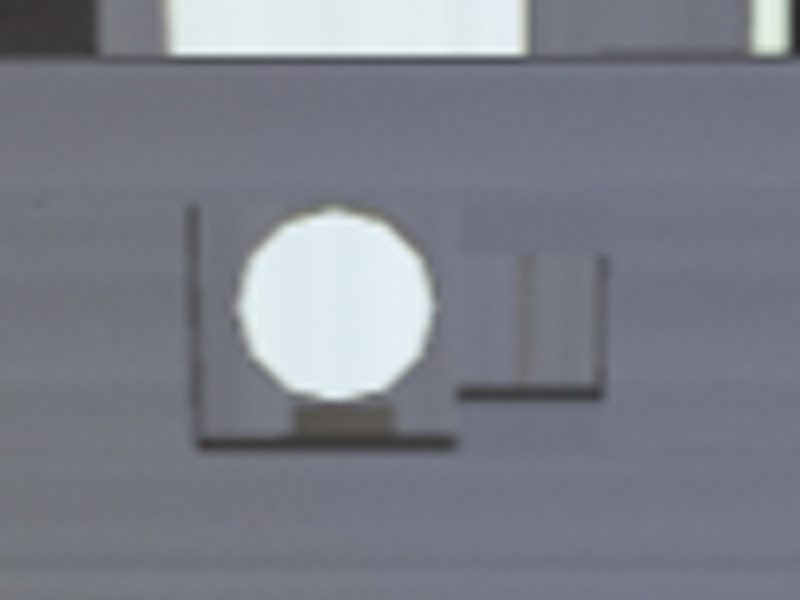

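Run:
```python
from h import *
p=camera_params("wrist");T=get_obs()["position"];R=np.array(get_obs()["eef_rot"])
ex=np.array([R[0,2],R[1,2],0]);ey=np.array([-ex[1],ex[0],0])
f=lambda u,v,z:(lambda X:np.array([(X-T)@ex,(X-T)@ey])*1000)(atz(p,200+(u+.5)/8-.5,120+(v+.5)/8-.5,z)).round(2)
zt=T[2]-.1066+.1
print("pin",f(337,304,.139),"open",f(190,326,zt),f(457,326,zt),f(324,205,zt),f(324,447,zt),"slot end",f(606,320,zt))
```

```text
pin [-7.88 38.69] open [-17.54  38.55] [ 0.62 38.54] [-8.32 46.77] [-8.53 30.12] slot end [10.75 38.95]
```

The near pin is within 0.6 mm of the opening centre. I trim by that and creep down with force checks.

>>> {"api": "drive_tool", "payload": {"commands": [[0, 0, 0, 0.05, 0.02, -0.1, 1], [0, 0, 0, 0, 0, -0.1, 1], [0, 0, 0, 0, 0, -0.1, 1], [0, 0, 0, 0, 0, -0.1, 1], [0, 0, 0, 0, 0, 0, 1]]}}

```text
t: 9.4
position: [0.5558, -0.214, 0.1495]
eef_rot: [[-0.17, -0.0, 0.986], [-0.986, 0.0, -0.17], [-0.0, -1.0, -0.0]]
wrist_force: [-0.7, 0.9, -4.0]
finger_gap: 0.0115
```

>>> {"api": "drive_tool", "payload": {"commands": [[0, 0, 0, 0, 0, -0.1, 1], [0, 0, 0, 0, 0, -0.1, 1], [0, 0, 0, 0, 0, 0, 1]]}}

```text
t: 9.7
position: [0.5558, -0.2139, 0.1475]
eef_rot: [[-0.17, -0.0, 0.986], [-0.986, 0.0, -0.17], [-0.0, -1.0, -0.0]]
wrist_force: [-1.1, -0.8, -3.4]
finger_gap: 0.0117
```

>>> {"api": "drive_tool", "payload": {"commands": [[0, 0, 0, 0, 0, -0.1, 1], [0, 0, 0, 0, 0, -0.1, 1], [0, 0, 0, 0, 0, -0.1, 1], [0, 0, 0, 0, 0, 0, 1]]}}

```text
t: 10.1
position: [0.5558, -0.2139, 0.1445]
eef_rot: [[-0.17, -0.0, 0.986], [-0.986, 0.0, -0.17], [-0.0, -1.0, -0.0]]
wrist_force: [0.6, 0.7, -3.4]
finger_gap: 0.012
```

>>> {"api": "drive_tool", "payload": {"commands": [[0, 0, 0, 0, 0, -0.1, 1], [0, 0, 0, 0, 0, -0.1, 1], [0, 0, 0, 0, 0, -0.1, 1], [0, 0, 0, 0, 0, 0, 1]]}}

```text
t: 10.5
position: [0.5558, -0.2139, 0.1415]
eef_rot: [[-0.17, -0.0, 0.986], [-0.986, 0.0, -0.17], [-0.0, -1.0, -0.0]]
wrist_force: [-0.3, 0.4, -3.6]
finger_gap: 0.012
```

No contact so far, so both heads are passing. On to the strip, expected at TCP z ≈ 0.1366.

>>> {"api": "drive_tool", "payload": {"commands": [[0, 0, 0, 0, 0, -0.1, 1], [0, 0, 0, 0, 0, -0.1, 1], [0, 0, 0, 0, 0, -0.1, 1], [0, 0, 0, 0, 0, -0.1, 1], [0, 0, 0, 0, 0, 0, 1]]}}

```text
t: 11.0
position: [0.5557, -0.214, 0.1375]
eef_rot: [[-0.17, -0.0, 0.986], [-0.986, 0.0, -0.17], [-0.0, -1.0, -0.0]]
wrist_force: [0.1, -1.2, -3.2]
finger_gap: 0.0119
```

>>> {"api": "drive_tool", "payload": {"commands": [[0, 0, 0, 0, 0, -0.05, 1], [0, 0, 0, 0, 0, 0, 1]]}}

```text
t: 11.2
position: [0.5559, -0.214, 0.1371]
eef_rot: [[-0.17, -0.0, 0.986], [-0.986, 0.0, -0.17], [-0.0, -1.0, -0.0]]
wrist_force: [0.1, 0.0, -4.1]
finger_gap: 0.0117
```

>>> {"api": "drive_tool", "payload": {"commands": [[0, 0, 0, 0, 0, -0.05, 1], [0, 0, 0, 0, 0, 0, 1]]}}

```text
t: 11.4
position: [0.5559, -0.214, 0.1366]
eef_rot: [[-0.17, -0.0, 0.986], [-0.986, 0.0, -0.17], [-0.0, -1.0, -0.0]]
wrist_force: [-0.7, 0.1, -3.3]
finger_gap: 0.0117
```

>>> {"api": "drive_tool", "payload": {"commands": [[0, 0, 0, 0, 0, -0.03, 1], [0, 0, 0, 0, 0, 0, 1]]}}

```text
t: 11.6
position: [0.5559, -0.214, 0.1366]
eef_rot: [[-0.17, 0.0, 0.985], [-0.985, 0.0, -0.17], [-0.0, -1.0, 0.0]]
wrist_force: [-0.4, 0.8, -0.9]
finger_gap: 0.012
```

Contact: the weight came off at TCP z 0.1366, exactly the flat height. Now I draw along caddy -x.

>>> {"api": "drive_tool", "payload": {"commands": [[0, 0, 0, -0.1, 0.017, 0, 1], [0, 0, 0, -0.1, 0.017, 0, 1], [0, 0, 0, -0.1, 0.017, 0, 1], [0, 0, 0, -0.1, 0.017, 0, 1], [0, 0, 0, 0, 0, 0, 1]]}}

```text
t: 12.1
position: [0.5519, -0.2134, 0.1365]
eef_rot: [[-0.17, 0.0, 0.986], [-0.986, -0.0, -0.17], [0.0, -1.0, 0.0]]
wrist_force: [1.1, 0.3, -0.5]
finger_gap: 0.0119
```

>>> {"api": "drive_tool", "payload": {"commands": [[0, 0, 0, -0.1, 0.017, 0, 1], [0, 0, 0, -0.1, 0.017, 0, 1], [0, 0, 0, -0.1, 0.017, 0, 1], [0, 0, 0, 0, 0, 0, 1]]}}

```text
t: 12.5
position: [0.5489, -0.2128, 0.1365]
eef_rot: [[-0.17, 0.0, 0.986], [-0.986, -0.0, -0.17], [-0.0, -1.0, 0.0]]
wrist_force: [1.4, -0.0, 0.1]
finger_gap: 0.0117
```

>>> {"api": "drive_tool", "payload": {"commands": [[0, 0, 0, -0.1, 0.017, 0, 1], [0, 0, 0, -0.1, 0.017, 0, 1], [0, 0, 0, -0.1, 0.017, 0, 1], [0, 0, 0, -0.1, 0.017, 0, 1], [0, 0, 0, 0, 0, 0, 1]]}}

```text
t: 13.0
position: [0.5449, -0.2122, 0.1365]
eef_rot: [[-0.17, 0.0, 0.986], [-0.986, -0.0, -0.17], [-0.0, -1.0, 0.0]]
wrist_force: [2.2, 0.7, 1.5]
finger_gap: 0.0121
```

>>> {"api": "drive_tool", "payload": {"commands": [[0, 0, 0, -0.1, 0.017, 0, 1], [0, 0, 0, -0.1, 0.017, 0, 1], [0, 0, 0, -0.1, 0.017, 0, 1], [0, 0, 0, 0, 0, 0, 1]]}}

```text
t: 13.4
position: [0.5419, -0.2117, 0.1366]
eef_rot: [[-0.17, 0.0, 0.986], [-0.986, -0.0, -0.17], [-0.0, -1.0, 0.0]]
wrist_force: [2.0, 0.1, 2.3]
finger_gap: 0.0116
```

14 mm travelled with only friction force. I continue in small steps to the stop.

>>> {"api": "drive_tool", "payload": {"commands": [[0, 0, 0, -0.1, 0.017, 0, 1], [0, 0, 0, -0.05, 0.009, 0, 1], [0, 0, 0, 0, 0, 0, 1]]}}

```text
t: 13.7
position: [0.5405, -0.2114, 0.1365]
eef_rot: [[-0.17, 0.0, 0.986], [-0.986, -0.0, -0.17], [0.0, -1.0, 0.0]]
wrist_force: [2.9, -0.3, 2.1]
finger_gap: 0.0118
```

>>> {"api": "drive_tool", "payload": {"commands": [[0, 0, 0, -0.04, 0.007, 0, 1], [0, 0, 0, 0, 0, 0, 1]]}}

```text
t: 13.9
position: [0.5402, -0.2114, 0.1365]
eef_rot: [[-0.17, 0.001, 0.986], [-0.986, -0.0, -0.17], [0.0, -1.0, 0.001]]
wrist_force: [3.2, -0.6, 3.5]
finger_gap: 0.0122
```

>>> {"api": "drive_tool", "payload": {"commands": [[0, 0, 0, -0.04, 0.007, 0, 1], [0, 0, 0, 0, 0, 0, 1]]}}

```text
t: 14.1
position: [0.5399, -0.2113, 0.1365]
eef_rot: [[-0.17, 0.001, 0.986], [-0.986, -0.0, -0.17], [0.0, -1.0, 0.001]]
wrist_force: [4.4, -0.8, 2.6]
finger_gap: 0.012
```

>>> {"api": "drive_tool", "payload": {"commands": [[0, 0, 0, -0.04, 0.007, 0, 1], [0, 0, 0, 0, 0, 0, 1]]}}

```text
t: 14.3
position: [0.5397, -0.2113, 0.1365]
eef_rot: [[-0.17, 0.001, 0.985], [-0.985, -0.0, -0.17], [0.0, -1.0, 0.001]]
wrist_force: [5.4, -1.3, 2.5]
finger_gap: 0.012
```

>>> {"api": "drive_tool", "payload": {"commands": [[0, 0, 0, -0.06, 0.01, 0, 1], [0, 0, 0, 0, 0, 0, 1]]}}

```text
t: 14.5
position: [0.5396, -0.2112, 0.1365]
eef_rot: [[-0.17, 0.002, 0.985], [-0.985, -0.001, -0.17], [0.0, -1.0, 0.002]]
wrist_force: [7.4, -2.0, 0.1]
finger_gap: 0.0118
```

Run:
```python
from h import *
o=get_obs();T=o["position"];R=np.array(o["eef_rot"]);p=camera_params("wrist")
print(T,o["wrist_force"],o["wrist_torque"],np.degrees(np.arctan2(R[1,2],R[0,2])))
im=np.mean([capture("wrist").astype(float) for _ in range(5)],0)
r=cv2.resize(im[120:195,200:300],(800,600),interpolation=cv2.INTER_CUBIC)
save("w5",np.clip(r,0,255).astype(np.uint8))
```

```text
[ 0.53962373 -0.21122813  0.13652511] [ 7.41194585 -2.03266086  0.09671264] [-0.38851257 -1.4894163  -0.1365615 ] -9.772690967992363
```

View pics/w5.png

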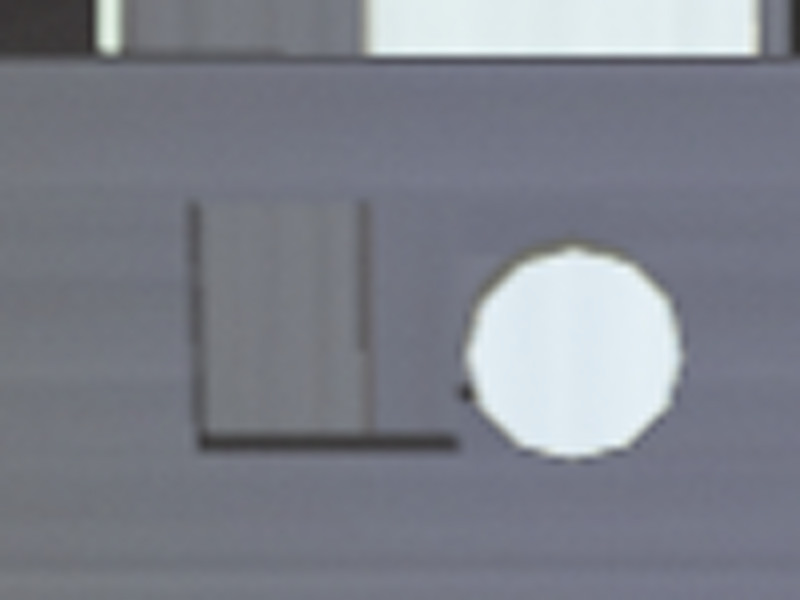

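The picture shows the pin head at (573,350), over the closed end of its slot, and the force rises against the stop. I relax the preload, release and retreat.

>>> {"api": "drive_tool", "payload": {"commands": [[0, 0, 0, 0.08, -0.014, 0.02, 1], [0, 0, 0, 0, 0, 0, 1], [0, 0, 0, 0, 0, 0, 0.85], [0, 0, 0, 0, 0, 0, 0.7], [0, 0, 0, 0, 0, 0, 0.5], [0, 0, 0, 0, 0, 0, 0.5], [0, 0, 0, 0, 0, 0, 0.5], [0, 0, 0, 0, 0, 0, 0.5]]}}

```text
t: 15.55
position: [0.539, -0.2111, 0.1364]
eef_rot: [[-0.17, -0.001, 0.986], [-0.986, 0.0, -0.17], [-0.0, -1.0, -0.001]]
wrist_force: [0.1, -0.0, -0.5]
finger_gap: 0.0434
```

>>> {"api": "drive_tool", "payload": {"commands": [[0, 0, 0, 0, 0, 0.5, 0.5], [0, 0, 0, 0, 0, 1, 0.5], [0, 0, 0, 0, 0, 2, 0.5], [0, 0, 0, 0, 0, 3, 0.5], [0, 0, 0, 0, 0, 3, 0.5], [0, 0, 0, 0, 0, 3, 0.5], [0, 0, 0, 0, 0, 2, 0.5], [0, 0, 0, 0, 0, 0, 0.5], [0, 0, 0, 0, 0, 0, 0.5]]}}

```text
t: 16.45
position: [0.5393, -0.2112, 0.2819]
eef_rot: [[-0.17, 0.001, 0.986], [-0.986, 0.0, -0.17], [-0.0, -1.0, 0.001]]
wrist_force: [0.5, 0.3, -0.3]
finger_gap: 0.0445
```

Run:
```python
from h import *
o=get_obs();print(o["t"],o["position"],o["wrist_force"])
a=capture("side");w=capture("wrist");s=capture("scene")
save("f",np.hstack([cv2.resize(w,(400,300)),cv2.resize(s[140:260,90:250],(400,300))]))
```

```text
16.45 [ 0.53934212 -0.21115933  0.28190542] [ 0.49698944  0.34373048 -0.33732937]
```

View pics/f.png

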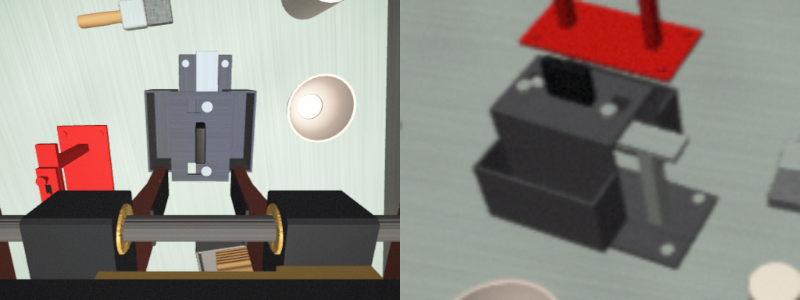

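The caddy hangs level with both heads at the slot ends, at wrist view (207,106) and (206,171). The gripper is clear.

```bash
python3 -c "
from h import *
print(finish_job())"
```

```text
the job is handed in; nothing more can be done
None
```

The steel caddy is hanging on the grey rack, released, and I handed the job in at about 16.5 s; `finish_job` gave no verdict.

- **Pick-up:** I gripped the caddy by its tab and carried it over the rack. The wrist camera, looking at one pin through its opening, gave the final alignment. The pin strip sat about 21 mm to the rack's -y side.
- **Lowering:** I went down in 1 mm and smaller steps. The plate met nothing until the strip took the weight at the expected flat height (TCP z 0.1366 m).
- **Locking:** I drew the caddy about 16.4 mm along its slots until it stopped. The force at the stop rose to about 8 N, the highest wrist-force reading in the task.
- **Last checks:** Pictures after release show both pin heads at the closed ends of their slots and the caddy level. The gripper is clear by about 14 cm, and the wrist force reads near zero. The bystanders in view look undisturbed, though I did not measure them again.

Two measurements disagreed. The first rack-base fit gave a yaw of -7.1°, while the strip fits gave -8.5° to -9.4° and the wrist view suggested about -9.8°. I used the wrist view, and the contact-free fit over the pins bore it out. The caddy's position along the tab also differed by 2–3 mm between cameras, so I aligned the pin and opening within one picture.

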